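# Set out nested dust-hose sleeves between two ports

## Task

Pull the three nested dust-hose sleeves apart and stand them upright, spigot down, on the bench in one straight row between the wide port and the narrow port, centres evenly spaced from port to port: the largest sleeve next to the wide port, the smallest next to the narrow port, the medium one midway between. Put the blanking cap, knob up, on top of the largest sleeve with its plug in the mouth to keep sawdust out. Leave the drill, the spray can and the plywood offcut where they are.

Things in the scene. Friction and masses are not known exactly. Their poses are not given: they have to be found in the camera images.
- sleeve_large: Largest of three grey plastic hose sleeves, each 67 mm tall: lower 35 mm a spigot of outer diameter 58, upper 32 mm a collar of outer diameter 66, through bore 50. At the start it stands on the bench with the medium sleeve nested in it. Origin: centre of its lower (spigot) end; z up along the tube.
- sleeve_medium: Medium of three grey plastic hose sleeves, each 67 mm tall: lower 35 mm a spigot of outer diameter 44, upper 32 mm a collar of outer diameter 56, through bore 38. At the start its spigot hangs loosely in the large bore, collar on the large rim: origin 32 mm higher than the large one's. Origin: centre of its lower (spigot) end; z up along the tube.
- sleeve_small: Smallest of three grey plastic hose sleeves, each 67 mm tall: lower 35 mm a spigot of outer diameter 32, upper 32 mm a collar of outer diameter 44, through bore 26. At the start its spigot hangs loosely in the medium bore, collar on the medium rim: origin 32 mm higher than that (nest 131 mm tall in all). Origin: centre of its lower (spigot) end; z up along the tube.
- cap: Black plastic blanking cap: disc of diameter 66, 6 mm thick; above it a round knob of diameter 26, 24 mm tall; below it a plug of diameter 42, 8 mm deep, that fits with 4 mm play all round into the large bore. Stands plug down. Origin: centre of the plug's underside, 38 mm below the knob's top; seated it lies 59 mm above the large sleeve's origin; z up.
- port_wide: Wide port, fixed: steel tube of outer diameter 76 upright on a plywood square 96 x 96 x 12 mm, 55 mm tall in all. Origin: centre of its underside on the bench, z up. The narrow port stands 440 mm from it along its +y or -y axis; the row runs on this line. Place, turn and which end it is at vary.
- port_narrow: Narrow port, fixed: steel tube of outer diameter 36 upright on a plywood square 96 x 96 x 12 mm, 55 mm tall in all. Origin: centre of its underside on the bench, z up, turned as the wide port is.
- drill: Red cordless drill standing on its black battery (125 x 75 mm), 205 mm tall and about 210 mm long, at one side. Origin: centre of the battery's underside. A bystander: leave it where it is.
- spray_can: Upright spray can of diameter 52, 170 mm tall, at the other side. Origin: centre of its underside. A bystander: leave it where it is.
- offcut: Small plywood offcut 70 x 50 x 15 mm lying flat. Origin: centre of its underside. A bystander: leave it where it is.
Not all that is in view belongs to the job. What is shaped like the cap but green or pink is not meant.

How it is judged:
At the end, for the whole second after the job is handed in: Sleeves stand upright on the line between the ports, each centre within 15 mm (across and along) of its place: large 110, medium 220, small 330 mm from the wide port's centre. The cap is seated level on the large sleeve, centred within 9 mm. All released and at rest (x of sleeve_large in the frame of port_wide between -0.015 and 0.015 m and horizontal distance between sleeve_large and port_wide between 0.0935 and 0.1265 m and horizontal distance between sleeve_large and port_narrow between 0.3135 and 0.3465 m and height (world z) of sleeve_large between -0.004 and 0.004 m and angle between each of sleeve_large, sleeve_medium, sleeve_small's own z axis and vertical below 0.08 rad and linear speed of each of sleeve_large, sleeve_medium, sleeve_small, cap below 0.02 m/s and angular speed of each of sleeve_large, sleeve_medium, sleeve_small, cap below 0.2 rad/s and x of sleeve_medium in the frame of port_wide between -0.015 and 0.015 m and horizontal distance between sleeve_medium and port_wide between 0.2035 and 0.2365 m and horizontal distance between sleeve_medium and port_narrow between 0.2035 and 0.2365 m and height (world z) of sleeve_medium between -0.004 and 0.004 m and x of sleeve_small in the frame of port_wide between -0.015 and 0.015 m and horizontal distance between sleeve_small and port_wide between 0.3135 and 0.3465 m and horizontal distance between sleeve_small and port_narrow between 0.0935 and 0.1265 m and height (world z) of sleeve_small between -0.004 and 0.004 m and horizontal distance between cap and sleeve_large below 0.009 m and z of cap in the frame of sleeve_large between 0.055 and 0.063 m and angle between cap's own z axis and vertical below 0.1 rad); the robot touches nothing.
It fails at once if the drill is moved by more than 25 mm or tipped (distance of drill from where it was at the start of the episode above 0.025 m or angle between drill's own z axis and vertical above 0.3 rad).
It fails at once if the spray can is moved by more than 25 mm or tipped (distance of spray_can from where it was at the start of the episode above 0.025 m or angle between spray_can's own z axis and vertical above 0.3 rad).
It fails at once if the offcut is moved by more than 25 mm or tipped (distance of offcut from where it was at the start of the episode above 0.025 m or angle between offcut's own z axis and vertical above 0.3 rad).
It also fails if it takes over 112 s, if anything falls off the work surface, if the arm or the gripper's body presses on something with over 40 N, if the wrist force passes 120 N, or if a joint passes its speed limit or range.

## Robot

A 7-joint arm with a two-finger parallel gripper is mounted at the origin on the work surface. World frame = base frame: x ahead of the robot, y to its left, z up, the work surface at z = 0. Lengths are in m, angles in rad, forces in N, time in s.
With the tool pointing down it reaches from about 0.35 to 0.9 m from the base axis. Payload 8.1 kg.
Tool frame: the origin (TCP) lies midway between the tips of the shut fingers; the grasp point (between the pads) lies 19 mm behind it; z points along the fingers, x is the direction in which the jaws open and shut, and the axes are right-handed (so a half turn about z gives the same grasp; the last joint's range is limited). The gripper opens to 92 mm and grips with 3 to 60 N. Pads are 19 mm wide; open, the fingers measure 130 mm over their backs; the gripper's body (75 mm by 190 mm) begins 47 mm behind the grasp point.
Start: joints at [-1.379, 0.434, 0.025, 1.573, -0.012, 1.134, -0.075], TCP at [0.182, 0.598, 0.227] pointing down, gripper open.
Joint ranges: [-2.62, 2.62], [-0.44, 2.09], [-1.27, 1.32], [0.08, 2.57], [-1.32, 4.46], [0.12, 2], [-2.74, 2.74]. Speed limits (rad/s): [2.22, 2.22, 3.01, 3.01, 3.14, 3.14, 3.14].

## Interface

Orientations are given as a rotation vector (axis times angle).
In Python, from cell import arm gives the robot as it stands.
- The arm moves only by the tool jog_arm, never from a script. Its argument "commands" is a list of rows, each an object with "translation": the shift along the tool's x, y, z in mm, a list of three; "turn": the turn, a rotation vector about the tool's x, y, z in rad, a list of three. A call has 1 to 12 rows; each row is the pose to reach, as a shift and turn from the pose commanded when the call began, along the tool's axes at that moment; what a row does not reach only later rows make up. A row lasts 1/12 s, in which the tool goes at most 41.7 mm and 7.16 degrees, less where a joint would pass 70% of its speed; a pose out of reach is approached as far as the arm can. A call with a gripper value outside its range is refused whole. "claw" is the closure, from -1 (fully open) to 1 (shut), so that 0 is half open, set as the call begins (left out, the last holds). The fingers move at their own pace and stop on an object; "grip_force" is the grip in N (left out, the last holds). Time passes only in rows, so rows that repeat a pose let the fingers close. It gives the time, the measured TCP pose, the force and the opening at its end, in the units of the state.
- arm.observe(): the state, without advancing time (a new reading comes with each control period).
- arm.get_image(name): name is "scene" or "top" or "wrist"; returns the picture (384x512x3 uint8, blue, green, red); there is no depth.
- arm.camera_info(name): a dict with "vertical_fov" (degrees; the focal length in pixels is half the picture's height over the tangent of half this angle, whatever the lens; pixels are square), "cx", "cy" (the principal point, pixels), "distortion" ([k1, k2, p1, p2, k3] as OpenCV has them; the pictures are not rectified), "eye" and "rotation" of the camera in the world. Camera axes: x right, y up, looking along -z (the intrinsics and any distortion apply to the point x, -y, -z); pixel columns grow to the right and rows downward; lengths in m; the calibration is good to about 2 mm. A picture is of the moment at which its call begins: read the wrist's pose just before it. camera_info takes no time and is no camera call; for the wrist camera it gives the pose at the moment of the call.
- arm.sign_off(): hands the job in, once; it reports no verdict.
Trained networks look in the newest picture that a camera, given by its name, has taken for a name from the list of things; names that differ only in an ending like _2 or _b are one class to them, and where a whole thing is asked for, a point or a joint stands for the part that bears it (a point fixed in the world has none). Each returns a list of dicts, best first, with "confidence" (0 to 1); they miss things now and then, are a little off and sometimes report something else, mostly with a low value. They report only what shows in the picture. A call takes as long as a camera call. They do not tell look-alikes from the thing itself.
- arm.trace(camera, query): "region" (384x512 bool, what is visible of it) and "box" ([left, top, width, height] in pixels, round what is visible of it).
- arm.landmark_of(camera, query): "at" ([column, row] in pixels: a listed point, or the origin of a listed thing).
The state is a dict: "clock": time; "joints": joint angles; "dq": joint speeds; "joint_efforts": joint torques, N m; "position": TCP position; "ee_rot": TCP orientation; "force": force on the tool from outside, world axes, zero at the start; "ft_torque": the same for the moment, N m; "width": opening from 0.0 (shut) to 1.0 (fully open).
Only numpy, scipy, OpenCV 4.12 (cv2) and the standard library are available. Lean on these libraries where they do the work, as an engineer would, in place of code of your own. Each camera call takes 0.05 s, during which the arm holds its last target. There are 200 camera calls.

## Working session

There is one attempt and no reset: what is moved stays moved. The work goes in short steps, Python scripts to look and compute and a tool call to move; the robot and the scene stay as the last step left them, time stands still between calls to the robot, and variables do not carry over. Pictures are saved under pics/ and viewed, about 12 in all and at most 16, crops included, and the job is handed in when it is done.

Besides the shell and the picture viewer there is one more tool, called after "Call:" by a JSON object that holds its "method" and its "body", one argument or row to a line. jog_arm: Moves the arm, as the interface text tells. Its arguments: {"type":"object","properties":{"commands":{"type":"array","items":{"type":"object","properties":{"translation":{"type":"array","items":{"type":"number"}},"turn":{"type":"array","items":{"type":"number"}}}}},"claw":{"type":"number"},"grip_force":{"type":"number"}},"required":["commands"]}

```bash
mkdir -p pics; ls; cat > h.py <<'E'
import numpy as np, cv2
from cell import arm
from scipy.spatial.transform import Rotation as R
def K(ci):
    f=192/np.tan(np.radians(ci['vertical_fov'])/2)
    return np.array([[f,0,ci['cx']],[0,f,ci['cy']],[0,0,1.]]),np.array(ci['distortion'],float)
def rot(ci):
    r=np.array(ci['rotation'],float)
    return r if r.shape==(3,3) else R.from_rotvec(r).as_matrix()
def ground(ci,px,z):
    k,d=K(ci); p=cv2.undistortPoints(np.array([[px]],float),k,d)[0,0]
    v=rot(ci)@np.array([p[0],-p[1],-1.]); e=np.array(ci['eye'],float)
    return e+v*(z-e[2])/v[2]
def proj(ci,P):
    k,d=K(ci); q=(np.atleast_2d(P)-np.array(ci['eye']))@rot(ci)
    q=q*[1,-1,-1]
    return cv2.projectPoints(q,np.zeros(3),np.zeros(3),k,d)[0][:,0]
E
python3 - <<'E'
from h import *
print(arm.observe())
for c in('scene','top'):
    ci=arm.camera_info(c); print(c,ci)
    im=arm.get_image(c); cv2.imwrite(f'pics/{c}1.png',cv2.resize(im,(800,600)))
    for n in['sleeve_large','sleeve_medium','sleeve_small','cap','port_wide','port_narrow','drill','spray_can','offcut']:
        for r in arm.landmark_of(c,n)[:4]: print(c,n,np.round(r['at'],1),round(r['confidence'],2),ground(ci,r['at'],0.0).round(3)[:2])
E
```

```text
pics
{'clock': 0.0, 'joints': array([-1.37861976,  0.43522757,  0.02500247,  1.57409539, -0.0116075 ,
        1.13400769, -0.07511836]), 'dq': array([ 1.78900613e-03, -1.94115372e-03,  2.18072114e-04,  1.58319189e-03,
        3.58262001e-04, -1.40297775e-05, -1.80867968e-03]), 'joint_efforts': array([-1.10800152e-04, -6.67864966e+01,  9.84363891e-01, -3.14443731e+01,
       -6.06932212e-02,  4.31277906e-02,  1.77703851e-04]), 'position': array([0.18149848, 0.59752823, 0.22594313]), 'ee_rot': array([ 2.52284145e+00,  1.87034271e+00, -1.85978908e-03]), 'force': array([-0.89118194,  0.6512117 , -1.35181154]), 'ft_torque': array([ 0.00277439,  0.06903848, -0.02108338]), 'width': 1.0006096768929091}
scene {'vertical_fov': 51.51655041566559, 'cx': 251.41944434114598, 'cy': 186.01870720692628, 'distortion': array([-0.05717684,  0.        ,  0.        ,  0.        ,  0.        ]), 'eye': array([ 1.09320404, -0.28852896,  0.97565714]), 'rotation': array([0.54845461, 0.31597125, 1.03064821])}
scene sleeve_large [177.5 197.5] 0.75 [ 0.439 -0.165]
scene sleeve_large [278.4 154.4] 0.68 [0.443 0.1
[... 685 characters left out ...]
  ,  0.        ,  0.        ]), 'eye': array([ 0.33683897, -0.01283968,  1.18623526]), 'rotation': array([ 0.16319985, -0.1274328 , -1.54049408])}
top sleeve_large [300.2 222.5] 0.5 [ 0.444 -0.158]
top sleeve_medium [300.6 222.1] 0.45 [ 0.446 -0.16 ]
top sleeve_small [304.5 221.3] 0.63 [ 0.449 -0.172]
top cap [164.  226.1] 0.79 [0.421 0.288]
top cap [207.  179.9] 0.69 [0.579 0.153]
top cap [198.  248.5] 0.57 [0.351 0.172]
top cap [197.7 215.5] 0.54 [0.459 0.178]
top port_wide [199.1 143.2] 0.88 [0.707 0.187]
top port_narrow [324.2 171.5] 0.67 [ 0.617 -0.239]
top drill [113.6 170. ] 0.55 [0.607 0.477]
top spray_can [382.8 196.2] 0.69 [ 0.538 -0.434]
top offcut [251.1 213.3] 0.65 [0.471 0.003]
```

View pics/scene1.png

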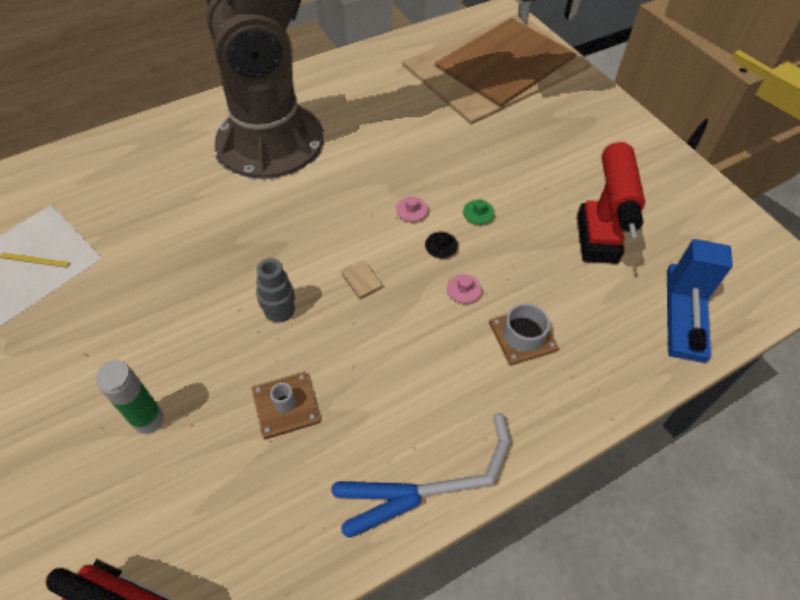

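View pics/top1.png

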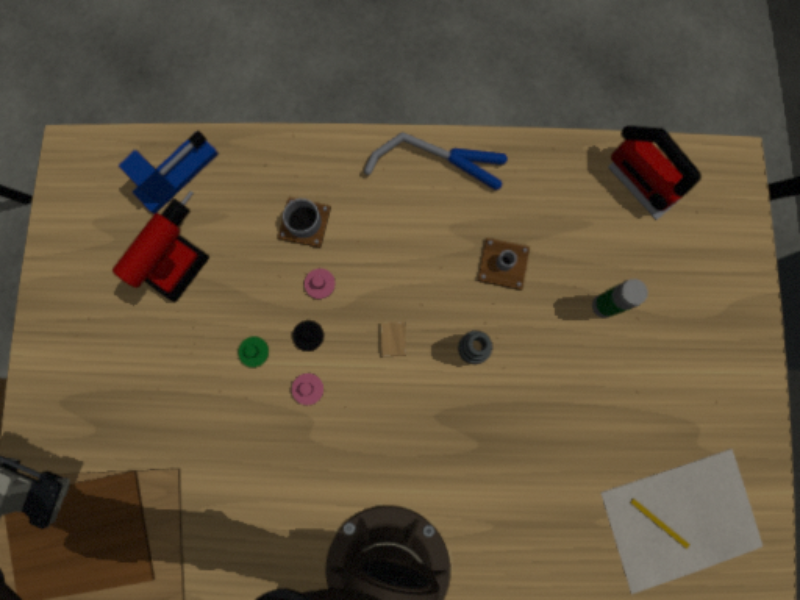

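The scene view shows the grey nest at (277,290), the wide port at (525,335) and the narrow port at (285,400), all in 800x600 picture coordinates. Four things are cap-shaped:
- pink at (412,208)
- green at (479,211)
- pink at (464,289)
- black at (441,245) in scene, (308,335) in top

The black one fits the description. Next I'll fit positions from the silhouettes and take an enlarged crop of it.

```bash
cat >> h.py <<'E'
from scipy.optimize import minimize
A=np.linspace(0,2*np.pi,40,endpoint=False)
def cyl(r,z0,z1): return [np.c_[r*np.cos(A),r*np.sin(A),0*A+z] for z in(z0,z1)]
def box(a,b,z0,z1): return [np.array([[s*a/2,t*b/2,z] for s in(-1,1) for t in(-1,1)]) for z in(z0,z1)]
def sl(ds,dc,o): return [cyl(ds/2,o,o+.035),cyl(dc/2,o+.035,o+.067)]
M=dict(port_wide=[box(.096,.096,0,.012),cyl(.038,.012,.055)],port_narrow=[box(.096,.096,0,.012),cyl(.018,.012,.055)],
 cap=[cyl(.021,0,.008),cyl(.033,.008,.014),cyl(.013,.014,.038)],
 nest=sl(.058,.066,0)+sl(.044,.056,.032)+sl(.032,.044,.064),
 nest2=sl(.058,.066,0)+sl(.044,.056,.032), sleeve_large=sl(.058,.066,0),sleeve_medium=sl(.044,.056,0),sleeve_small=sl(.032,.044,0))
def mask(ci,model,x,y,yaw,S=4):
    m=np.zeros((384*S,512*S),np.uint8); c,s=np.cos(yaw),np.sin(yaw); T=np.array([[c,s,0],[-s,c,0],[0,0,1]])
    for part in model:
        P=np.vstack(part)@T+[x,y,0]
        cv2.fillConvexPoly(m,cv2.convexHull(np.round((proj(ci,P)+.5)*S).astype(np.int32)),255)
    return cv2.resize(m,(512,384),interpolation=cv2.INTER_AREA)/255.
def fit(obs,x0,f):
    # obs: list of (ci, region); f(params)->list of (model,x,y,yaw) per obs
    def cost(p):
        return sum(1-np.minimum(m:=mask(ci,*q),reg).sum()/np.maximum(m,reg).sum() for (ci,reg),q in zip(obs,f(p)))
    st=np.array([[0]*len(x0)]+[list((np.arange(len(x0))==i)*(.012 if i<2 else .15)) for i in range(len(x0))])+x0
    r=minimize(cost,x0,method='Nelder-Mead',options=dict(initial_simplex=st,xatol=2e-4,fatol=1e-4))
    return r.x,r.fun/len(obs)
def best(c,n,near,tol=40):
    L=[r for r in arm.trace(c,n) if np.hypot(r['box'][0]+r['box'][2]/2-near[0],r['box'][1]+r['box'][3]/2-near[1])<tol]
    return L[0]['region'].astype(float) if L else None
E
python3 - <<'E'
from h import *
C={c:arm.camera_info(c) for c in('scene','top')}
im={c:arm.get_image(c) for c in C}
cap=np.hstack([cv2.resize(im['scene'][120:200,240:320],(400,400),interpolation=cv2.INTER_CUBIC),cv2.resize(im['top'][175:255,157:237],(400,400),interpolation=cv2.INTER_CUBIC)])
cv2.imwrite('pics/cap.png',cap)
g=lambda c,n,P:best(c,n,proj(C[c],P)[0])
W=(.705,.2,.03);N=(.62,-.235,.03)
o=[];k=[]
for c in C:
    for n,P in(('port_wide',W),('port_narrow',N)):
        r=g(c,n,P)
        if r is not None:o.append((C[c],r));k.append(n)
print(k)
def f(p,kk=None):
    x,y,a=p; return [(M[n],x,y,a) if n=='port_wide' else (M[n],x+.44*np.sin(a),y-.44*np.cos(a),a) for n in(kk or k)]
p,e=fit(o,[.705,.195,-.2],f); print('ports joint',p.round(4),round(e,3))
for i in range(len(o)):
    q,e=fit([o[i]],np.array(f(p)[i][1:]),lambda p:[(M[k[i]],*p)]); print(k[i],q.round(4),round(e,3),np.round(f(p)[i][1:],4))
x,y,a=p
for d in(.11,.22,.33):print(d,(x+d*np.sin(a)).round(4),(y-d*np.cos(a)).round(4))
o=[(C[c],r) for c in C if (r:=g(c,'cap',(.457,.178,.02))) is not None]
print('cap',len(o),fit(o,[.457,.178],lambda p:[(M['cap'],*p,0)]*len(o)),[fit([q],[.457,.178],lambda p:[(M['cap'],*p,0)]) for q in o])
o=[]
for c in C:
    m=np.zeros((384,512))
    for n in('sleeve_large','sleeve_medium','sleeve_small'):
        r=g(c,n,(.445,-.16,.06))
        if r is not None:m=np.maximum(m,r);print(c,n,r.sum())
    o.append((C[c],m))
print('nest',fit(o,[.445,-.16],lambda p:[(M['nest'],*p,0)]*2),[fit([q],[.445,-.16],lambda p:[(M['nest'],*p,0)]) for q in o])
E
```

```text
['port_wide', 'port_narrow', 'port_wide', 'port_narrow']
ports joint [ 0.71    0.2013 -0.1915] 0.059
port_wide [ 0.7083  0.2019 -0.2007] 0.057 [ 0.71    0.2013 -0.1915]
port_narrow [ 0.6247 -0.2319 -0.1926] 0.035 [ 0.6262 -0.2307 -0.1915]
port_wide [ 0.7117  0.2031 -0.2065] 0.054 [ 0.71    0.2013 -0.1915]
port_narrow [ 0.6262 -0.2307 -0.1915] 0.047 [ 0.6262 -0.2307 -0.1915]
0.11 0.689 0.0933
0.22 0.6681 -0.0147
0.33 0.6472 -0.1227
cap 2 (array([0.457, 0.178]), np.float64(1.0)) [(array([0.457, 0.178]), np.float64(1.0)), (array([0.457, 0.178]), np.float64(1.0))]
scene sleeve_large 248.0
scene sleeve_medium 198.0
scene sleeve_small 252.0
top sleeve_large 15.0
top sleeve_medium 77.0
top sleeve_small 156.0
nest (array([ 0.44082667, -0.16389495]), np.float64(0.26863252515565045)) [(array([ 0.43898642, -0.16352782]), np.float64(0.15735416903867327)), (array([ 0.44317187, -0.15990625]), np.float64(0.37805942322186525))]
```

View pics/cap.png

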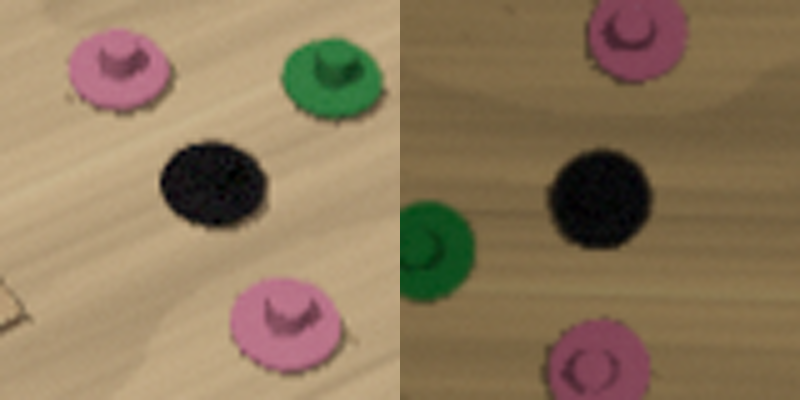

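The crop shows one black cap at (213,185), with pink caps at (120,70) and (287,325) and a green one at (333,78). The black one is meant. I'll go over it first for a wrist view, then on to the nest.

```bash
cat >> h.py <<'E'
def go(x,y,z,yaw=-.195):
    s=arm.observe(); Rm=R.from_rotvec(s['ee_rot']); t=Rm.inv().apply(np.array([x,y,z])-s['position'])*1000
    G=R.from_matrix(np.array([[np.cos(yaw),np.sin(yaw),0],[np.sin(yaw),-np.cos(yaw),0],[0,0,-1]]))
    u=(Rm.inv()*G).as_rotvec(); print('T',t.round(1),'turn',u.round(4),'at',s['position'].round(4),'t',s['clock'])
E
python3 -c "
from h import *
go(.43,.18,.25); ci=arm.camera_info('wrist'); print(ci['eye'],rot(ci),R.from_rotvec(arm.observe()['ee_rot']).as_matrix())"
```

```text
T [-327.8  359.2  -23.3] turn [-1.0000e-04 -1.0000e-04  1.4709e+00] at [0.1816 0.5981 0.2268] t 1.7
[0.11306728 0.61896686 0.38559631] [[ 0.28942349 -0.92196656 -0.25731634]
 [ 0.95720065  0.27849352  0.07879264]
 [-0.00098325 -0.26910781  0.96310956]] [[ 2.90618014e-01  9.56839156e-01  1.26415035e-05]
 [ 9.56839153e-01 -2.90618014e-01  6.81742068e-05]
 [ 6.89055991e-05 -7.71676716e-06 -9.99999998e-01]]
```

Call:
{"method": "jog_arm", "body": {
  "commands": [
    {"translation": [-328, 359, -23], "turn": [0, 0, 1.471]},
    {"translation": [-328, 359, -23], "turn": [0, 0, 1.471]},
    {"translation": [-328, 359, -23], "turn": [0, 0, 1.471]},
    {"translation": [-328, 359, -23], "turn": [0, 0, 1.471]},
    {"translation": [-328, 359, -23], "turn": [0, 0, 1.471]},
    {"translation": [-328, 359, -23], "turn": [0, 0, 1.471]},
    {"translation": [-328, 359, -23], "turn": [0, 0, 1.471]},
    {"translation": [-328, 359, -23], "turn": [0, 0, 1.471]},
    {"translation": [-328, 359, -23], "turn": [0, 0, 1.471]},
    {"translation": [-328, 359, -23], "turn": [0, 0, 1.471]},
    {"translation": [-328, 359, -23], "turn": [0, 0, 1.471]},
    {"translation": [-328, 359, -23], "turn": [0, 0, 1.471]}
  ]
}}

```text
clock: 2.7
position: [0.4314, 0.1761, 0.2504]
ee_rot: [-3.125, 0.321, -0.002]
force: [0.9, 0.1, 0.1]
width: 0.999
```

```bash
cat > w.py <<'E'
from h import *
import sys
def wlook(names,model,xy,z=.02,save=None):
    ci=arm.camera_info('wrist'); im=arm.get_image('wrist'); 
    if save: cv2.imwrite(f'pics/{save}.png',im)
    m=np.zeros((384,512)); c=proj(ci,(*xy,z))[0]
    for n in names:
        r=best('wrist',n,c,90)
        if r is not None: m=np.maximum(m,r)
    print('expected px',c.round(),'n',m.sum())
    if m.sum(): print(model,fit([(ci,m)],list(xy),lambda p:[(M[model],*p,0)]))
E
python3 - <<'E'
from w import *
wlook(['cap'],'cap',(.457,.178),save='w1')
go(.415,-.155,.28)
E
```

```text
expected px [273. 157.] n 1991.0
cap (array([0.457, 0.178]), np.float64(1.0))
T [ 50.9 326.6 -29.4] turn [-0.0001 -0.0022 -0.0118] at [0.4323 0.175  0.2505] t 2.8
```

View pics/w1.png

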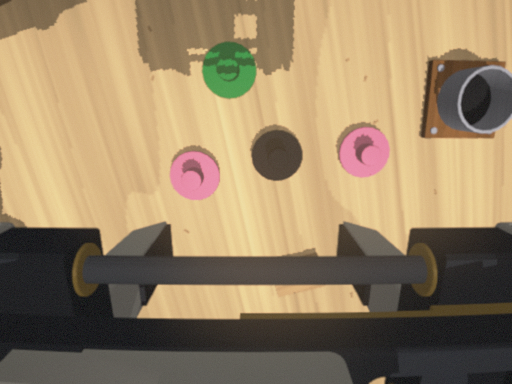

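The wrist view shows the black cap at (276,155) with its knob visible, and the projected estimate of (273,157) agrees. I'll make the region selection take the nearest match, then go to the nest.

```bash
cat >> h.py <<'E'
def best(c,n,near,tol=40):
    L=[(np.hypot(r['box'][0]+r['box'][2]/2-near[0],r['box'][1]+r['box'][3]/2-near[1]),i,r) for i,r in enumerate(arm.trace(c,n))]
    L=[l for l in L if l[0]<tol]
    return min(L)[2]['region'].astype(float) if L else None
E
python3 - <<'E'
from w import *
wlook(['cap'],'cap',(.457,.178))
go(.44,-.215,.29)
E
```

```text
expected px [272. 156.] n 2112.0
cap (array([0.46230011, 0.17815246]), np.float64(0.028566862366176116))
T [ 86.7 384.9 -40.3] turn [-0.0005 -0.0001 -0.0011] at [0.43   0.1795 0.2499] t 2.9
```

Call:
{"method": "jog_arm", "body": {
  "commands": [
    {"translation": [87, 385, -40]},
    {"translation": [87, 385, -40]},
    {"translation": [87, 385, -40]},
    {"translation": [87, 385, -40]},
    {"translation": [87, 385, -40]},
    {"translation": [87, 385, -40]},
    {"translation": [87, 385, -40]},
    {"translation": [87, 385, -40]},
    {"translation": [87, 385, -40]},
    {"translation": [87, 385, -40]},
    {"translation": [87, 385, -40]},
    {"translation": [87, 385, -40]}
  ]
}}

```text
schema error: expected keys translation, turn
```

```bash
python3 - <<'E'
from w import *
wlook(['sleeve_large','sleeve_medium','sleeve_small'],'nest',(.441,-.163),.08,save='w2')
go(.441,-.163,.2)
E
```

```text
expected px [308. 404.] n 0.0
T [ 77.3 335.5  49.6] turn [0.     0.0004 0.003 ] at [0.4292 0.1811 0.2496] t 3.1
```

View pics/w2.png

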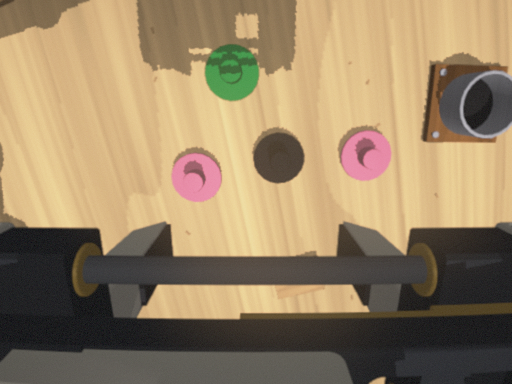

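The move was refused because each row needs a "turn" key, so this view is unchanged.

Call:
{"method": "jog_arm", "body": {
  "commands": [
    {"translation": [87, 387, -40], "turn": [0, 0, 0]},
    {"translation": [87, 387, -40], "turn": [0, 0, 0]},
    {"translation": [87, 387, -40], "turn": [0, 0, 0]},
    {"translation": [87, 387, -40], "turn": [0, 0, 0]},
    {"translation": [87, 387, -40], "turn": [0, 0, 0]},
    {"translation": [87, 387, -40], "turn": [0, 0, 0]},
    {"translation": [87, 387, -40], "turn": [0, 0, 0]},
    {"translation": [87, 387, -40], "turn": [0, 0, 0]},
    {"translation": [87, 387, -40], "turn": [0, 0, 0]},
    {"translation": [87, 387, -40], "turn": [0, 0, 0]},
    {"translation": [87, 387, -40], "turn": [0, 0, 0]},
    {"translation": [87, 387, -40], "turn": [0, 0, 0]}
  ]
}}

```text
clock: 4.1
position: [0.4402, -0.2172, 0.2896]
ee_rot: [3.126, -0.308, -0.0]
force: [-0.7, 0.8, -0.4]
width: 1.0
```

```bash
python3 - <<'E'
from w import *
wlook(['sleeve_large','sleeve_medium','sleeve_small'],'nest',(.441,-.163),.08,save='w3')
go(.441,-.163,.2)
E
```

```text
expected px [245. 121.] n 540.0
nest (array([ 0.44153641, -0.16420502]), np.float64(0.7764936941031343))
T [ -9.3 -50.9  89.5] turn [-0.0008  0.0006  0.0032] at [ 0.4405 -0.2148  0.2894] t 4.3
```

View pics/w3.png

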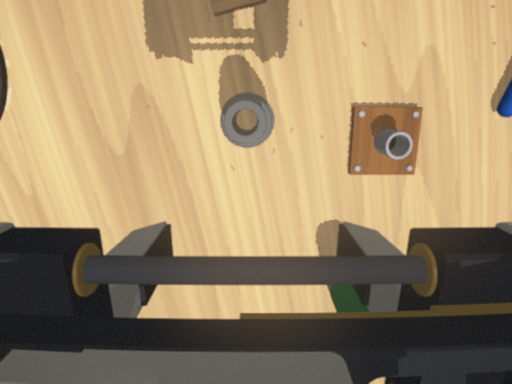

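The wrist view shows the nest from above, with its small bore at (247,119) and the narrow port at (398,145).

```bash
python3 - <<'E'
from w import *
ci=arm.camera_info('wrist'); im=arm.get_image('wrist')
print(ground(ci,(247,119),.131),proj(ci,(.441,-.164,.131)),proj(ci,(.441,-.164,.067)))
for n in['sleeve_large','sleeve_medium','sleeve_small']:
    for r in arm.trace('wrist',n):print(n,r['box'],round(r['confidence'],2),r['region'].sum())
r=best('wrist','port_narrow',(385,140),60)
print(fit([(ci,r)],[.626,-.231,-.195],lambda p:[(M['port_narrow'],*p)]))
g=cv2.cvtColor(im,cv2.COLOR_BGR2HSV)[70:165,205:290,1]; m=(g<45).astype(np.uint8)
n,l,s,c=cv2.connectedComponentsWithStats(m);i=1+s[1:,4].argmax();print(s[i]+[205,70,0,0,0],c[i]+[205,70])
E
```

```text
[ 0.44488387 -0.1568303   0.131     ] [[244.6011546  126.89025701]] [[246.2416632  123.10893429]]
sleeve_large [219.4, 94.3, 46.1, 50.5] 0.79 77
sleeve_medium [225.6, 100.8, 51.5, 47.6] 0.9 470
sleeve_medium [223.7, 100.1, 44.5, 44.8] 0.3 1160
sleeve_small [224.9, 102.3, 45.1, 41.0] 0.86 1151
(array([ 0.62694397, -0.23062214, -0.18908884]), np.float64(0.017575786203393173))
[ 221   96   53   53 1641] [248.11395491 121.76294942]
```

```bash
python3 -c "
from h import *
go(.444,-.160,.104)"
```

```text
T [ -7.2 -55.6 185.7] turn [-0.0003 -0.0001  0.0012] at [ 0.4403 -0.216   0.2897] t 4.55
```

Call:
{"method": "jog_arm", "body": {
  "commands": [
    {"translation": [-7, -56, 0], "turn": [0, 0, 0]},
    {"translation": [-7, -56, 0], "turn": [0, 0, 0]},
    {"translation": [-7, -56, 0], "turn": [0, 0, 0]},
    {"translation": [-7, -56, 40], "turn": [0, 0, 0]},
    {"translation": [-7, -56, 80], "turn": [0, 0, 0]},
    {"translation": [-7, -56, 110], "turn": [0, 0, 0]},
    {"translation": [-7, -56, 140], "turn": [0, 0, 0]},
    {"translation": [-7, -56, 160], "turn": [0, 0, 0]},
    {"translation": [-7, -56, 175], "turn": [0, 0, 0]},
    {"translation": [-7, -56, 185], "turn": [0, 0, 0]},
    {"translation": [-7, -56, 186], "turn": [0, 0, 0]},
    {"translation": [-7, -56, 186], "turn": [0, 0, 0]}
  ]
}}

```text
clock: 5.55
position: [0.4441, -0.1607, 0.1038]
ee_rot: [3.126, -0.306, -0.001]
force: [0.7, 0.1, 0.8]
width: 1.001
```

Call:
{"method": "jog_arm", "body": {
  "commands": [
    {"translation": [0, 0, 0], "turn": [0, 0, 0]},
    {"translation": [0, 0, 0], "turn": [0, 0, 0]},
    {"translation": [0, 0, 0], "turn": [0, 0, 0]},
    {"translation": [0, 0, 0], "turn": [0, 0, 0]},
    {"translation": [0, 0, 0], "turn": [0, 0, 0]},
    {"translation": [0, 0, 0], "turn": [0, 0, 0]},
    {"translation": [0, 0, 0], "turn": [0, 0, 0]},
    {"translation": [0, 0, 0], "turn": [0, 0, 0]},
    {"translation": [0, 0, 0], "turn": [0, 0, 0]},
    {"translation": [0, 0, 0], "turn": [0, 0, 0]},
    {"translation": [0, 0, 0], "turn": [0, 0, 0]},
    {"translation": [0, 0, 0], "turn": [0, 0, 0]}
  ],
  "claw": 0.6,
  "grip_force": 12
}}

```text
clock: 6.55
position: [0.444, -0.1603, 0.1037]
ee_rot: [-3.126, 0.306, 0.0]
force: [-1.9, 0.6, 3.7]
width: 0.487
```

Call:
{"method": "jog_arm", "body": {
  "commands": [
    {"translation": [0, 0, -5], "turn": [0, 0, 0]},
    {"translation": [0, 0, -10], "turn": [0, 0, 0]},
    {"translation": [0, 0, -18], "turn": [0, 0, 0]},
    {"translation": [0, 0, -26], "turn": [0, 0, 0]},
    {"translation": [0, 0, -34], "turn": [0, 0, 0]},
    {"translation": [0, 0, -42], "turn": [0, 0, 0]},
    {"translation": [0, 0, -50], "turn": [0, 0, 0]},
    {"translation": [0, 0, -65], "turn": [0, 0, 0]},
    {"translation": [0, 0, -80], "turn": [0, 0, 0]},
    {"translation": [0, 0, -95], "turn": [0, 0, 0]},
    {"translation": [0, 0, -95], "turn": [0, 0, 0]},
    {"translation": [0, 0, -95], "turn": [0, 0, 0]}
  ]
}}

```text
clock: 7.55
position: [0.4447, -0.1603, 0.1996]
ee_rot: [-3.126, 0.305, -0.003]
force: [-0.3, 0.3, -0.2]
width: 0.484
```

```bash
python3 - <<'E'
from w import *
go(.647,-.123,.2); go(.647,-.123,.04)
a=arm.get_image('scene'); b=arm.get_image('wrist')
cv2.imwrite('pics/l1.png',np.hstack([cv2.resize(a[120:270,120:320],(400,300)),cv2.resize(b,(400,300))]))
E
```

```text
T [191.3 -75.8   0. ] turn [-0.0006 -0.002   0.0003] at [ 0.4447 -0.1603  0.1996] t 7.55
T [191.  -75.7 160. ] turn [-0.0006 -0.002   0.0003] at [ 0.4447 -0.1603  0.1996] t 7.55
```

View pics/l1.png

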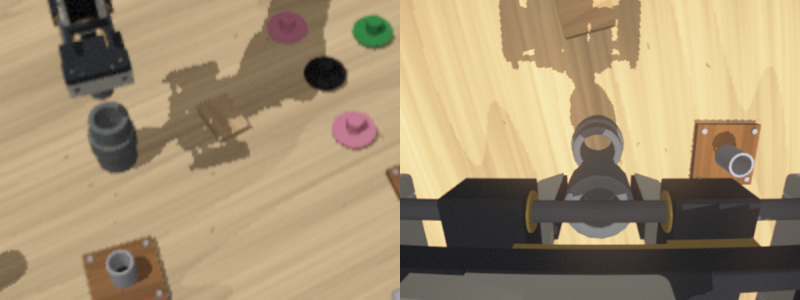

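The small sleeve is held at (600,205), and the other two stayed on the bench at (112,135).

Call:
{"method": "jog_arm", "body": {
  "commands": [
    {"translation": [96, -38, 0], "turn": [0, 0, 0]},
    {"translation": [191, -76, 0], "turn": [0, 0, 0]},
    {"translation": [191, -76, 0], "turn": [0, 0, 0]},
    {"translation": [191, -76, 0], "turn": [0, 0, 0]},
    {"translation": [191, -76, 0], "turn": [0, 0, 0]},
    {"translation": [191, -76, 0], "turn": [0, 0, 0]},
    {"translation": [191, -76, 40], "turn": [0, 0, 0]},
    {"translation": [191, -76, 80], "turn": [0, 0, 0]},
    {"translation": [191, -76, 110], "turn": [0, 0, 0]},
    {"translation": [191, -76, 130], "turn": [0, 0, 0]},
    {"translation": [191, -76, 145], "turn": [0, 0, 0]},
    {"translation": [191, -76, 150], "turn": [0, 0, 0]}
  ]
}}

```text
clock: 8.65
position: [0.6437, -0.1223, 0.0447]
ee_rot: [-3.127, 0.306, 0.009]
force: [-0.4, 0.8, -0.1]
width: 0.481
```

Call:
{"method": "jog_arm", "body": {
  "commands": [
    {"translation": [0, 0, 3], "turn": [0, 0, 0]},
    {"translation": [0, 0, 5], "turn": [0, 0, 0]},
    {"translation": [0, 0, 7], "turn": [0, 0, 0]},
    {"translation": [0, 0, 8], "turn": [0, 0, 0]},
    {"translation": [0, 0, 9], "turn": [0, 0, 0]},
    {"translation": [0, 0, 9], "turn": [0, 0, 0]},
    {"translation": [0, 0, 9], "turn": [0, 0, 0]}
  ]
}}

```text
clock: 9.23
position: [0.6464, -0.1228, 0.0402]
ee_rot: [-3.127, 0.306, -0.001]
force: [-0.4, 0.7, -0.3]
width: 0.482
```

Call:
{"method": "jog_arm", "body": {
  "commands": [
    {"translation": [0, 0, 1], "turn": [0, 0, 0]},
    {"translation": [0, 0, 1.5], "turn": [0, 0, 0]},
    {"translation": [0, 0, 1.5], "turn": [0, 0, 0]},
    {"translation": [0, 0, 1.5], "turn": [0, 0, 0]}
  ]
}}

```text
clock: 9.57
position: [0.6465, -0.123, 0.0394]
ee_rot: [-3.126, 0.306, -0.002]
force: [-2.7, 2.0, 10.5]
width: 0.483
```

Call:
{"method": "jog_arm", "body": {
  "commands": [
    {"translation": [0, 0, 0], "turn": [0, 0, 0]},
    {"translation": [0, 0, 0], "turn": [0, 0, 0]},
    {"translation": [0, 0, 0], "turn": [0, 0, 0]},
    {"translation": [0, 0, 0], "turn": [0, 0, 0]},
    {"translation": [0, 0, 0], "turn": [0, 0, 0]},
    {"translation": [0, 0, 0], "turn": [0, 0, 0]},
    {"translation": [0, 0, 0], "turn": [0, 0, 0]},
    {"translation": [0, 0, 0], "turn": [0, 0, 0]},
    {"translation": [0, 0, 0], "turn": [0, 0, 0]},
    {"translation": [0, 0, 0], "turn": [0, 0, 0]}
  ],
  "claw": -1
}}

```text
clock: 10.4
position: [0.6462, -0.1229, 0.0382]
ee_rot: [-3.127, 0.306, 0.0]
force: [0.4, 0.3, 0.8]
width: 0.999
```

```bash
python3 -c "
from h import *
go(.647,-.123,.2); go(.444,-.215,.26)"
```

```text
T [   0.8   -0.  -161.8] turn [-0.      0.     -0.0001] at [ 0.6462 -0.1229  0.0382] t 10.4
T [-180.5  129.6 -221.8] turn [-0.      0.     -0.0001] at [ 0.6462 -0.1229  0.0382] t 10.4
```

Contact was felt and the sleeve released. I'll retract and view both.

Call:
{"method": "jog_arm", "body": {
  "commands": [
    {"translation": [0, 0, -30], "turn": [0, 0, 0]},
    {"translation": [0, 0, -70], "turn": [0, 0, 0]},
    {"translation": [0, 0, -110], "turn": [0, 0, 0]},
    {"translation": [0, 0, -150], "turn": [0, 0, 0]},
    {"translation": [-180, 130, -222], "turn": [0, 0, 0]},
    {"translation": [-180, 130, -222], "turn": [0, 0, 0]},
    {"translation": [-180, 130, -222], "turn": [0, 0, 0]},
    {"translation": [-180, 130, -222], "turn": [0, 0, 0]},
    {"translation": [-180, 130, -222], "turn": [0, 0, 0]},
    {"translation": [-180, 130, -222], "turn": [0, 0, 0]},
    {"translation": [-180, 130, -222], "turn": [0, 0, 0]},
    {"translation": [-180, 130, -222], "turn": [0, 0, 0]}
  ]
}}

```text
clock: 11.4
position: [0.4438, -0.2161, 0.2611]
ee_rot: [-3.125, 0.309, -0.004]
force: [1.3, 0.3, 0.2]
width: 0.998
```

```bash
cat >> w.py <<'E'
def gfit(model,xy,pad=25,sat=45,save=None):
    # grey blob (low saturation, not dark) around expected place -> silhouette fit
    ci=arm.camera_info('wrist'); im=arm.get_image('wrist')
    m0=mask(ci,M[model],*xy,0); near=cv2.dilate(m0,np.ones((pad,pad)))>.5
    hsv=cv2.cvtColor(im,cv2.COLOR_BGR2HSV); m=((hsv[...,1]<sat)&near).astype(np.uint8)
    n,l,s,c=cv2.connectedComponentsWithStats(m); i=1+s[1:,4].argmax(); m=(l==i).astype(np.uint8)
    k,_=cv2.findContours(m,0,2); cv2.drawContours(m,k,-1,1,-1)
    p,e=fit([(ci,m.astype(float))],list(xy),lambda p:[(M[model],*p,0)]); print(model,p.round(4),round(e,3),m.sum())
    if save:
        o=im.copy(); kk,_=cv2.findContours((mask(ci,M[model],*p,0)>.5).astype(np.uint8),0,2); cv2.drawContours(o,kk,-1,(0,0,255),1); cv2.drawContours(o,k,-1,(0,255,0),1); cv2.imwrite(f'pics/{save}.png',o)
    return p
E
python3 - <<'E'
from w import *
p=gfit('nest2',(.443,-.162),save='w4')
C={c:arm.camera_info(c) for c in('scene','top')}
for c in C:
    arm.get_image(c); r=best(c,'sleeve_small',proj(C[c],(.647,-.123,.03))[0])
    if r is not None: print(c,fit([(C[c],r)],[.647,-.123],lambda p:[(M['sleeve_small'],*p,0)]))
go(*p,.2); go(*p,.072)
E
```

```text
nest2 [ 0.4423 -0.1645] 0.087 2559
top (array([ 0.64557412, -0.12392627]), np.float64(0.15194192827894282))
T [-12.5 -48.8  59.7] turn [0.0006 0.001  0.0015] at [ 0.4452 -0.2147  0.2597] t 11.65
T [-12.3 -48.8 187.7] turn [0.0006 0.001  0.0015] at [ 0.4452 -0.2147  0.2597] t 11.65
```

View pics/w4.png

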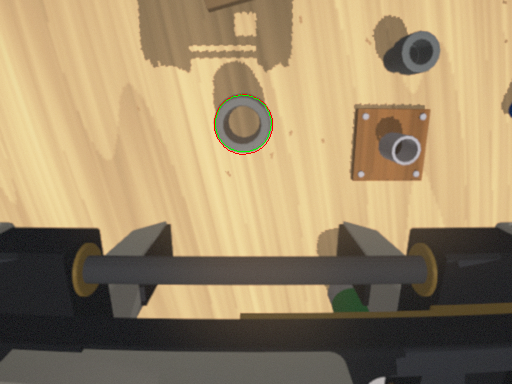

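The small sleeve stands at (420,50) next to the narrow port at (405,150). The rest of the nest is at (244,124). Next is the medium sleeve.

Call:
{"method": "jog_arm", "body": {
  "commands": [
    {"translation": [-11, -50, 0], "turn": [0, 0, 0]},
    {"translation": [-11, -50, 0], "turn": [0, 0, 0]},
    {"translation": [-11, -50, 0], "turn": [0, 0, 0]},
    {"translation": [-11, -50, 40], "turn": [0, 0, 0]},
    {"translation": [-11, -50, 80], "turn": [0, 0, 0]},
    {"translation": [-11, -50, 115], "turn": [0, 0, 0]},
    {"translation": [-11, -50, 145], "turn": [0, 0, 0]},
    {"translation": [-11, -50, 165], "turn": [0, 0, 0]},
    {"translation": [-11, -50, 180], "turn": [0, 0, 0]},
    {"translation": [-11, -50, 188], "turn": [0, 0, 0]},
    {"translation": [-11, -50, 188], "turn": [0, 0, 0]},
    {"translation": [-11, -50, 188], "turn": [0, 0, 0]}
  ]
}}

```text
clock: 12.65
position: [0.4435, -0.1648, 0.0723]
ee_rot: [3.126, -0.306, -0.001]
force: [0.5, -0.5, 0.2]
width: 0.998
```

Call:
{"method": "jog_arm", "body": {
  "commands": [
    {"translation": [0, 0, 0], "turn": [0, 0, 0]},
    {"translation": [0, 0, 0], "turn": [0, 0, 0]},
    {"translation": [0, 0, 0], "turn": [0, 0, 0]},
    {"translation": [0, 0, 0], "turn": [0, 0, 0]},
    {"translation": [0, 0, 0], "turn": [0, 0, 0]},
    {"translation": [0, 0, 0], "turn": [0, 0, 0]},
    {"translation": [0, 0, 0], "turn": [0, 0, 0]},
    {"translation": [0, 0, 0], "turn": [0, 0, 0]},
    {"translation": [0, 0, 0], "turn": [0, 0, 0]},
    {"translation": [0, 0, 0], "turn": [0, 0, 0]},
    {"translation": [0, 0, 0], "turn": [0, 0, 0]},
    {"translation": [0, 0, 0], "turn": [0, 0, 0]}
  ],
  "claw": 0.4,
  "grip_force": 12
}}

```text
clock: 13.65
position: [0.4434, -0.1642, 0.0724]
ee_rot: [-3.126, 0.306, -0.0]
force: [-0.5, 0.8, 5.4]
width: 0.607
```

Call:
{"method": "jog_arm", "body": {
  "commands": [
    {"translation": [0, 0, -5], "turn": [0, 0, 0]},
    {"translation": [0, 0, -10], "turn": [0, 0, 0]},
    {"translation": [0, 0, -18], "turn": [0, 0, 0]},
    {"translation": [0, 0, -26], "turn": [0, 0, 0]},
    {"translation": [0, 0, -34], "turn": [0, 0, 0]},
    {"translation": [0, 0, -42], "turn": [0, 0, 0]},
    {"translation": [0, 0, -55], "turn": [0, 0, 0]},
    {"translation": [0, 0, -75], "turn": [0, 0, 0]},
    {"translation": [0, 0, -100], "turn": [0, 0, 0]},
    {"translation": [0, 0, -128], "turn": [0, 0, 0]},
    {"translation": [0, 0, -128], "turn": [0, 0, 0]},
    {"translation": [0, 0, -128], "turn": [0, 0, 0]}
  ]
}}

```text
clock: 14.65
position: [0.4444, -0.1644, 0.2019]
ee_rot: [-3.126, 0.305, -0.006]
force: [1.1, -0.3, -1.1]
width: 0.606
```

```bash
python3 - <<'E'
from w import *
go(.668,-.015,.2); go(.668,-.015,.04)
a=arm.get_image('scene'); b=arm.get_image('wrist')
cv2.imwrite('pics/l2.png',np.hstack([cv2.resize(a[120:270,120:320],(400,300)),cv2.resize(b,(400,300))]))
E
```

```text
T [ 190.5 -189.9    2.8] turn [-0.0009 -0.0036  0.0003] at [ 0.4444 -0.1644  0.2019] t 14.65
T [ 189.9 -189.7  162.8] turn [-0.0009 -0.0036  0.0003] at [ 0.4444 -0.1644  0.2019] t 14.65
```

View pics/l2.png

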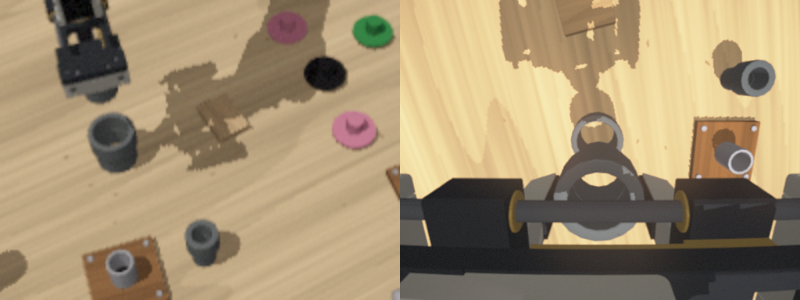

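The medium sleeve is held, the large one remains at (112,142) and the small one stands at (202,242).

Call:
{"method": "jog_arm", "body": {
  "commands": [
    {"translation": [190, -190, 0], "turn": [0, 0, 0]},
    {"translation": [190, -190, 0], "turn": [0, 0, 0]},
    {"translation": [190, -190, 0], "turn": [0, 0, 0]},
    {"translation": [190, -190, 0], "turn": [0, 0, 0]},
    {"translation": [190, -190, 0], "turn": [0, 0, 0]},
    {"translation": [190, -190, 0], "turn": [0, 0, 0]},
    {"translation": [190, -190, 0], "turn": [0, 0, 0]},
    {"translation": [190, -190, 40], "turn": [0, 0, 0]},
    {"translation": [190, -190, 80], "turn": [0, 0, 0]},
    {"translation": [190, -190, 115], "turn": [0, 0, 0]},
    {"translation": [190, -190, 140], "turn": [0, 0, 0]},
    {"translation": [190, -190, 150], "turn": [0, 0, 0]}
  ]
}}

```text
clock: 15.75
position: [0.6629, -0.0145, 0.0445]
ee_rot: [3.125, -0.307, -0.013]
force: [-1.1, 0.6, -0.2]
width: 0.604
```

Call:
{"method": "jog_arm", "body": {
  "commands": [
    {"translation": [0, 0, 3], "turn": [0, 0, 0]},
    {"translation": [0, 0, 5], "turn": [0, 0, 0]},
    {"translation": [0, 0, 7], "turn": [0, 0, 0]},
    {"translation": [0, 0, 9], "turn": [0, 0, 0]},
    {"translation": [0, 0, 9], "turn": [0, 0, 0]},
    {"translation": [0, 0, 9], "turn": [0, 0, 0]}
  ]
}}

```text
clock: 16.25
position: [0.6671, -0.0146, 0.0422]
ee_rot: [-3.126, 0.306, -0.002]
force: [-0.7, -0.5, 0.2]
width: 0.607
```

Call:
{"method": "jog_arm", "body": {
  "commands": [
    {"translation": [0, 0, 1], "turn": [0, 0, 0]},
    {"translation": [0, 0, 2], "turn": [0, 0, 0]},
    {"translation": [0, 0, 2.5], "turn": [0, 0, 0]},
    {"translation": [0, 0, 2.5], "turn": [0, 0, 0]},
    {"translation": [0, 0, 2.5], "turn": [0, 0, 0]}
  ]
}}

```text
clock: 16.67
position: [0.6671, -0.0147, 0.0404]
ee_rot: [-3.126, 0.306, -0.002]
force: [-3.9, 1.1, 12.7]
width: 0.603
```

Call:
{"method": "jog_arm", "body": {
  "commands": [
    {"translation": [0, 0, 0], "turn": [0, 0, 0]},
    {"translation": [0, 0, 0], "turn": [0, 0, 0]},
    {"translation": [0, 0, 0], "turn": [0, 0, 0]},
    {"translation": [0, 0, 0], "turn": [0, 0, 0]},
    {"translation": [0, 0, 0], "turn": [0, 0, 0]},
    {"translation": [0, 0, 0], "turn": [0, 0, 0]},
    {"translation": [0, 0, 0], "turn": [0, 0, 0]},
    {"translation": [0, 0, 0], "turn": [0, 0, 0]}
  ],
  "claw": -1
}}

```text
clock: 17.33
position: [0.6665, -0.0148, 0.0387]
ee_rot: [3.127, -0.306, -0.0]
force: [0.3, 0.0, 0.7]
width: 0.997
```

```bash
python3 -c "
from h import *
go(.444,-.215,.24)"
```

```text
T [-179.5  239.6 -201.3] turn [ 0.      0.0001 -0.0001] at [ 0.6665 -0.0148  0.0387] t 17.3333
```

Call:
{"method": "jog_arm", "body": {
  "commands": [
    {"translation": [0, 0, -30], "turn": [0, 0, 0]},
    {"translation": [0, 0, -70], "turn": [0, 0, 0]},
    {"translation": [0, 0, -110], "turn": [0, 0, 0]},
    {"translation": [0, 0, -150], "turn": [0, 0, 0]},
    {"translation": [-180, 240, -201], "turn": [0, 0, 0]},
    {"translation": [-180, 240, -201], "turn": [0, 0, 0]},
    {"translation": [-180, 240, -201], "turn": [0, 0, 0]},
    {"translation": [-180, 240, -201], "turn": [0, 0, 0]},
    {"translation": [-180, 240, -201], "turn": [0, 0, 0]},
    {"translation": [-180, 240, -201], "turn": [0, 0, 0]},
    {"translation": [-180, 240, -201], "turn": [0, 0, 0]},
    {"translation": [-180, 240, -201], "turn": [0, 0, 0]}
  ]
}}

```text
clock: 18.33
position: [0.4387, -0.2201, 0.241]
ee_rot: [3.125, -0.317, 0.001]
force: [-0.3, -0.6, -0.1]
width: 0.998
```

```bash
python3 - <<'E'
from w import *
p=gfit('sleeve_large',(.443,-.163),save='w5')
p=gfit('sleeve_small',(.646,-.123))
go(.443,-.164,.037)
E
```

```text
sleeve_large [ 0.4422 -0.164 ] 0.066 2966
sleeve_small [ 0.6462 -0.1249] 0.108 2051
T [ -9.5 -52.9 203.7] turn [-0.0009 -0.0018 -0.0057] at [ 0.4414 -0.2178  0.2407] t 18.4333
```

Call:
{"method": "jog_arm", "body": {
  "commands": [
    {"translation": [-10, -51, 0], "turn": [0, 0, 0]},
    {"translation": [-10, -51, 0], "turn": [0, 0, 0]},
    {"translation": [-10, -51, 0], "turn": [0, 0, 0]},
    {"translation": [-10, -51, 0], "turn": [0, 0, 0]},
    {"translation": [-10, -51, 40], "turn": [0, 0, 0]},
    {"translation": [-10, -51, 80], "turn": [0, 0, 0]},
    {"translation": [-10, -51, 110], "turn": [0, 0, 0]},
    {"translation": [-10, -51, 125], "turn": [0, 0, 0]},
    {"translation": [-10, -51, 130], "turn": [0, 0, 0]},
    {"translation": [-10, -51, 130], "turn": [0, 0, 0]}
  ]
}}

```text
clock: 19.27
position: [0.4431, -0.164, 0.1088]
ee_rot: [3.126, -0.308, -0.004]
force: [-0.5, 0.1, -0.3]
width: 1.002
```

```bash
python3 -c "
from h import *
go(.4425,-.164,.038)"
```

```text
T [-0.4  0.1 70.8] turn [ 0.0011  0.0022 -0.0011] at [ 0.4431 -0.164   0.1088] t 19.2667
```

Call:
{"method": "jog_arm", "body": {
  "commands": [
    {"translation": [0, 0, 15], "turn": [0, 0, 0]},
    {"translation": [0, 0, 30], "turn": [0, 0, 0]},
    {"translation": [0, 0, 45], "turn": [0, 0, 0]},
    {"translation": [0, 0, 58], "turn": [0, 0, 0]},
    {"translation": [0, 0, 66], "turn": [0, 0, 0]},
    {"translation": [0, 0, 71], "turn": [0, 0, 0]},
    {"translation": [0, 0, 71], "turn": [0, 0, 0]},
    {"translation": [0, 0, 71], "turn": [0, 0, 0]}
  ]
}}

```text
clock: 19.93
position: [0.4441, -0.1636, 0.0394]
ee_rot: [3.127, -0.306, 0.002]
force: [-0.1, 0.4, -0.2]
width: 1.003
```

Call:
{"method": "jog_arm", "body": {
  "commands": [
    {"translation": [0, 0, 0], "turn": [0, 0, 0]},
    {"translation": [0, 0, 0], "turn": [0, 0, 0]},
    {"translation": [0, 0, 0], "turn": [0, 0, 0]},
    {"translation": [0, 0, 0], "turn": [0, 0, 0]},
    {"translation": [0, 0, 0], "turn": [0, 0, 0]},
    {"translation": [0, 0, 0], "turn": [0, 0, 0]},
    {"translation": [0, 0, 0], "turn": [0, 0, 0]},
    {"translation": [0, 0, 0], "turn": [0, 0, 0]},
    {"translation": [0, 0, 0], "turn": [0, 0, 0]},
    {"translation": [0, 0, 0], "turn": [0, 0, 0]}
  ],
  "claw": 0.2,
  "grip_force": 12
}}

```text
clock: 20.77
position: [0.4434, -0.1632, 0.0389]
ee_rot: [-3.126, 0.306, 0.0]
force: [-1.7, 1.4, 6.0]
width: 0.715
```

Call:
{"method": "jog_arm", "body": {
  "commands": [
    {"translation": [0, 0, -10], "turn": [0, 0, 0]},
    {"translation": [0, 0, -25], "turn": [0, 0, 0]},
    {"translation": [0, 0, -40], "turn": [0, 0, 0]},
    {"translation": [0, 0, -60], "turn": [0, 0, 0]},
    {"translation": [0, 0, -80], "turn": [0, 0, 0]},
    {"translation": [0, 0, -110], "turn": [0, 0, 0]},
    {"translation": [0, 0, -140], "turn": [0, 0, 0]},
    {"translation": [0, 0, -160], "turn": [0, 0, 0]},
    {"translation": [0, 0, -160], "turn": [0, 0, 0]},
    {"translation": [0, 0, -160], "turn": [0, 0, 0]}
  ]
}}

```text
clock: 21.6
position: [0.4441, -0.1633, 0.1997]
ee_rot: [-3.126, 0.305, -0.004]
force: [0.5, -0.3, -1.8]
width: 0.717
```

```bash
python3 -c "
from h import *
go(.689,.093,.2);go(.689,.093,.04)"
```

```text
T [ 190.6 -298.9    0.5] turn [-0.0008 -0.0025  0.0002] at [ 0.4441 -0.1633  0.1997] t 21.6
T [ 190.2 -298.8  160.5] turn [-0.0008 -0.0025  0.0002] at [ 0.4441 -0.1633  0.1997] t 21.6
```

Call:
{"method": "jog_arm", "body": {
  "commands": [
    {"translation": [191, -299, 0], "turn": [0, 0, 0]},
    {"translation": [191, -299, 0], "turn": [0, 0, 0]},
    {"translation": [191, -299, 0], "turn": [0, 0, 0]},
    {"translation": [191, -299, 0], "turn": [0, 0, 0]},
    {"translation": [191, -299, 0], "turn": [0, 0, 0]},
    {"translation": [191, -299, 0], "turn": [0, 0, 0]},
    {"translation": [191, -299, 0], "turn": [0, 0, 0]},
    {"translation": [191, -299, 0], "turn": [0, 0, 0]},
    {"translation": [191, -299, 0], "turn": [0, 0, 0]},
    {"translation": [191, -299, 0], "turn": [0, 0, 0]},
    {"translation": [191, -299, 30], "turn": [0, 0, 0]},
    {"translation": [191, -299, 60], "turn": [0, 0, 0]}
  ]
}}

```text
clock: 22.6
position: [0.6894, 0.0925, 0.1376]
ee_rot: [3.126, -0.306, 0.002]
force: [-0.2, -0.2, -1.7]
width: 0.719
```

Call:
{"method": "jog_arm", "body": {
  "commands": [
    {"translation": [0, 0, 25], "turn": [0, 0, 0]},
    {"translation": [0, 0, 50], "turn": [0, 0, 0]},
    {"translation": [0, 0, 75], "turn": [0, 0, 0]},
    {"translation": [0, 0, 88], "turn": [0, 0, 0]},
    {"translation": [0, 0, 94], "turn": [0, 0, 0]},
    {"translation": [0, 0, 97], "turn": [0, 0, 0]},
    {"translation": [0, 0, 97], "turn": [0, 0, 0]},
    {"translation": [0, 0, 97], "turn": [0, 0, 0]}
  ]
}}

```text
clock: 23.27
position: [0.6897, 0.0928, 0.0429]
ee_rot: [-3.126, 0.306, -0.003]
force: [-0.4, -1.2, -0.7]
width: 0.717
```

```bash
python3 -c "
from h import *
go(.689,.093,.039)"
```

```text
T [-0.7 -0.   3.9] turn [-0.0005 -0.0016 -0.0002] at [0.6897 0.0928 0.0429] t 23.2667
```

Call:
{"method": "jog_arm", "body": {
  "commands": [
    {"translation": [0, 0, 1.5], "turn": [0, 0, 0]},
    {"translation": [0, 0, 3], "turn": [0, 0, 0]},
    {"translation": [0, 0, 4], "turn": [0, 0, 0]},
    {"translation": [0, 0, 4.5], "turn": [0, 0, 0]},
    {"translation": [0, 0, 4.5], "turn": [0, 0, 0]},
    {"translation": [0, 0, 4.5], "turn": [0, 0, 0]}
  ]
}}

```text
clock: 23.77
position: [0.6896, 0.0931, 0.039]
ee_rot: [-3.126, 0.306, -0.003]
force: [-2.7, 0.0, 10.5]
width: 0.714
```

Call:
{"method": "jog_arm", "body": {
  "commands": [
    {"translation": [0, 0, 0], "turn": [0, 0, 0]},
    {"translation": [0, 0, 0], "turn": [0, 0, 0]},
    {"translation": [0, 0, 0], "turn": [0, 0, 0]},
    {"translation": [0, 0, 0], "turn": [0, 0, 0]},
    {"translation": [0, 0, 0], "turn": [0, 0, 0]},
    {"translation": [0, 0, 0], "turn": [0, 0, 0]},
    {"translation": [0, 0, 0], "turn": [0, 0, 0]},
    {"translation": [0, 0, 0], "turn": [0, 0, 0]}
  ],
  "claw": -1
}}

```text
clock: 24.43
position: [0.6888, 0.093, 0.0371]
ee_rot: [3.127, -0.306, -0.0]
force: [-0.5, 0.3, 1.2]
width: 1.003
```

```bash
python3 -c "
from h import *
go(.69,.03,.24);go(.462,.178,.1)"
```

```text
T [  13.3   61.6 -202.8] turn [ 0.0001  0.0001 -0.0001] at [0.6888 0.093  0.0371] t 24.4333
T [-239.   -39.4  -62.8] turn [ 0.0001  0.0001 -0.0001] at [0.6888 0.093  0.0371] t 24.4333
```

Call:
{"method": "jog_arm", "body": {
  "commands": [
    {"translation": [0, 0, -30], "turn": [0, 0, 0]},
    {"translation": [0, 0, -70], "turn": [0, 0, 0]},
    {"translation": [0, 0, -110], "turn": [0, 0, 0]},
    {"translation": [0, 0, -150], "turn": [0, 0, 0]},
    {"translation": [0, 125, -260], "turn": [0, 0, 0]},
    {"translation": [0, 125, -260], "turn": [0, 0, 0]},
    {"translation": [0, 125, -260], "turn": [0, 0, 0]},
    {"translation": [0, 125, -260], "turn": [0, 0, 0]},
    {"translation": [0, 125, -260], "turn": [0, 0, 0]},
    {"translation": [0, 125, -260], "turn": [0, 0, 0]},
    {"translation": [0, 125, -260], "turn": [0, 0, 0]},
    {"translation": [0, 125, -260], "turn": [0, 0, 0]}
  ]
}}

```text
clock: 25.43
position: [0.6645, -0.0279, 0.296]
ee_rot: [-3.126, 0.303, 0.003]
force: [-0.4, 0.3, 1.0]
width: 0.999
```

```bash
python3 - <<'E'
from w import *
p=gfit('sleeve_large',(.689,.093),save='w6')
p=gfit('sleeve_medium',(.667,-.015))
ci=arm.camera_info('wrist'); arm.get_image('wrist')
r=best('wrist','port_wide',proj(ci,(.71,.2,.03))[0],80)
if r is not None: print(r.sum(),fit([(ci,r)],[.71,.201,-.195],lambda p:[(M['port_wide'],*p)]))
go(.462,.13,.24)
E
```

```text
sleeve_large [0.6895 0.0918] 0.089 2434
sleeve_medium [ 0.6682 -0.0141] 0.111 1445
1256.0 (array([ 0.70953446,  0.20236805, -0.1942568 ]), np.float64(0.01519300305961635))
T [-229.2 -116.6   56.6] turn [0.0003 0.0015 0.0015] at [ 0.6645 -0.0285  0.2963] t 25.6333
```

View pics/w6.png

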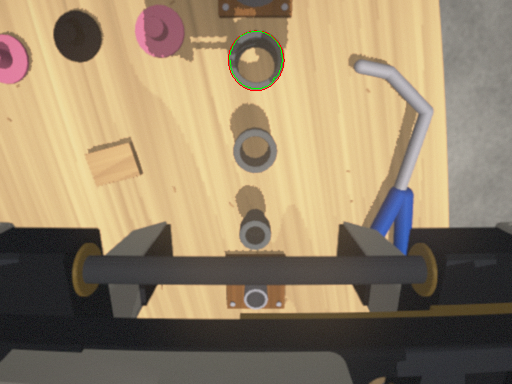

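All three sleeves stand in line between the ports: large (256,60), medium (255,150), small (255,232). Fits: large (0.6895, 0.092), medium (0.668, -0.014), all within a few mm of target. Now the cap.

Call:
{"method": "jog_arm", "body": {
  "commands": [
    {"translation": [-229, -117, 57], "turn": [0, 0, 0]},
    {"translation": [-229, -117, 57], "turn": [0, 0, 0]},
    {"translation": [-229, -117, 57], "turn": [0, 0, 0]},
    {"translation": [-229, -117, 57], "turn": [0, 0, 0]},
    {"translation": [-229, -117, 57], "turn": [0, 0, 0]},
    {"translation": [-229, -117, 57], "turn": [0, 0, 0]},
    {"translation": [-229, -117, 57], "turn": [0, 0, 0]},
    {"translation": [-229, -117, 57], "turn": [0, 0, 0]},
    {"translation": [-229, -117, 57], "turn": [0, 0, 0]},
    {"translation": [-229, -117, 57], "turn": [0, 0, 0]}
  ]
}}

```text
clock: 26.47
position: [0.4637, 0.1291, 0.2407]
ee_rot: [3.127, -0.307, 0.002]
force: [-0.1, -1.6, 1.0]
width: 1.001
```

```bash
python3 - <<'E'
from w import *
wlook(['cap'],'cap',(.462,.178),save='w7')
wlook(['cap'],'cap',(.462,.178))
go(.462,.178,.08);go(.462,.178,.018)
E
```

```text
expected px [244. 125.] n 2346.0
cap (array([0.46203712, 0.17833559]), np.float64(0.03301802341911153))
expected px [244. 125.] n 2242.0
cap (array([0.46218709, 0.17804635]), np.float64(0.05031306201292218))
T [-11.4 -48.2 160.3] turn [ 0.0004 -0.0007 -0.0022] at [0.4636 0.1286 0.2404] t 26.6667
T [-11.4 -48.3 222.3] turn [ 0.0004 -0.0007 -0.0022] at [0.4636 0.1286 0.2404] t 26.6667
```

Call:
{"method": "jog_arm", "body": {
  "commands": [
    {"translation": [-11.5, -48.5, 0], "turn": [0, 0, 0]},
    {"translation": [-11.5, -48.5, 30], "turn": [0, 0, 0]},
    {"translation": [-11.5, -48.5, 60], "turn": [0, 0, 0]},
    {"translation": [-11.5, -48.5, 95], "turn": [0, 0, 0]},
    {"translation": [-11.5, -48.5, 130], "turn": [0, 0, 0]},
    {"translation": [-11.5, -48.5, 160], "turn": [0, 0, 0]},
    {"translation": [-11.5, -48.5, 180], "turn": [0, 0, 0]},
    {"translation": [-11.5, -48.5, 195], "turn": [0, 0, 0]},
    {"translation": [-11.5, -48.5, 208], "turn": [0, 0, 0]},
    {"translation": [-11.5, -48.5, 216], "turn": [0, 0, 0]},
    {"translation": [-11.5, -48.5, 222], "turn": [0, 0, 0]},
    {"translation": [-11.5, -48.5, 222], "turn": [0, 0, 0]}
  ],
  "claw": -0.1
}}

```text
clock: 27.67
position: [0.4608, 0.1788, 0.0175]
ee_rot: [3.126, -0.307, -0.001]
force: [0.1, -0.4, 0.4]
width: 0.548
```

Call:
{"method": "jog_arm", "body": {
  "commands": [
    {"translation": [0, 0, 0], "turn": [0, 0, 0]},
    {"translation": [0, 0, 0], "turn": [0, 0, 0]},
    {"translation": [0, 0, 0], "turn": [0, 0, 0]},
    {"translation": [0, 0, 0], "turn": [0, 0, 0]},
    {"translation": [0, 0, 0], "turn": [0, 0, 0]},
    {"translation": [0, 0, 0], "turn": [0, 0, 0]},
    {"translation": [0, 0, 0], "turn": [0, 0, 0]},
    {"translation": [0, 0, 0], "turn": [0, 0, 0]},
    {"translation": [0, 0, 0], "turn": [0, 0, 0]},
    {"translation": [0, 0, 0], "turn": [0, 0, 0]}
  ],
  "claw": 0.9,
  "grip_force": 15
}}

```text
clock: 28.5
position: [0.4611, 0.1796, 0.0187]
ee_rot: [-3.126, 0.306, -0.001]
force: [-1.5, 0.6, 6.5]
width: 0.278
```

Call:
{"method": "jog_arm", "body": {
  "commands": [
    {"translation": [0, 0, -10], "turn": [0, 0, 0]},
    {"translation": [0, 0, -25], "turn": [0, 0, 0]},
    {"translation": [0, 0, -40], "turn": [0, 0, 0]},
    {"translation": [0, 0, -60], "turn": [0, 0, 0]},
    {"translation": [0, 0, -80], "turn": [0, 0, 0]},
    {"translation": [0, 0, -110], "turn": [0, 0, 0]},
    {"translation": [0, 0, -140], "turn": [0, 0, 0]},
    {"translation": [0, 0, -160], "turn": [0, 0, 0]},
    {"translation": [0, 0, -160], "turn": [0, 0, 0]},
    {"translation": [0, 0, -160], "turn": [0, 0, 0]}
  ]
}}

```text
clock: 29.33
position: [0.4612, 0.1797, 0.1794]
ee_rot: [-3.125, 0.305, -0.003]
force: [0.2, 0.4, -0.2]
width: 0.279
```

```bash
python3 - <<'E'
from w import *
go(.6892,.0925,.2);go(.6892,.0925,.077)
a=arm.get_image('scene'); b=arm.get_image('wrist')
cv2.imwrite('pics/l3.png',np.hstack([cv2.resize(a[80:230,220:420],(400,300)),cv2.resize(b,(400,300))]))
E
```

```text
T [240.6  41.4 -20.3] turn [-0.0021 -0.0014  0.0002] at [0.4612 0.1797 0.1794] t 29.3333
T [240.5  41.6 102.7] turn [-0.0021 -0.0014  0.0002] at [0.4612 0.1797 0.1794] t 29.3333
```

View pics/l3.png

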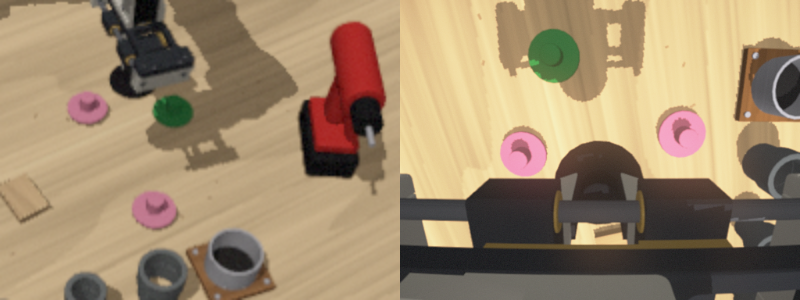

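The black cap is held by the knob at (600,190). I'll carry it over the large sleeve and lower it in two steps.

Call:
{"method": "jog_arm", "body": {
  "commands": [
    {"translation": [240, 40.5, -10], "turn": [0, 0, 0]},
    {"translation": [240, 40.5, -10], "turn": [0, 0, 0]},
    {"translation": [240, 40.5, -10], "turn": [0, 0, 0]},
    {"translation": [240, 40.5, -10], "turn": [0, 0, 0]},
    {"translation": [240, 40.5, -10], "turn": [0, 0, 0]},
    {"translation": [240, 40.5, -10], "turn": [0, 0, 0]},
    {"translation": [240, 40.5, -10], "turn": [0, 0, 0]},
    {"translation": [240, 40.5, -10], "turn": [0, 0, 0]},
    {"translation": [240, 40.5, -10], "turn": [0, 0, 0]},
    {"translation": [240, 40.5, 20], "turn": [0, 0, 0]},
    {"translation": [240, 40.5, 50], "turn": [0, 0, 0]},
    {"translation": [240, 40.5, 60], "turn": [0, 0, 0]}
  ]
}}

```text
clock: 30.43
position: [0.6846, 0.0948, 0.1139]
ee_rot: [3.127, -0.304, -0.01]
force: [-1.2, 1.5, -1.6]
width: 0.279
```

Call:
{"method": "jog_arm", "body": {
  "commands": [
    {"translation": [0, 0, 10], "turn": [0, 0, 0]},
    {"translation": [0, 0, 15], "turn": [0, 0, 0]},
    {"translation": [0, 0, 20], "turn": [0, 0, 0]},
    {"translation": [0, 0, 25], "turn": [0, 0, 0]},
    {"translation": [0, 0, 25], "turn": [0, 0, 0]},
    {"translation": [0, 0, 25], "turn": [0, 0, 0]},
    {"translation": [0, 0, 25], "turn": [0, 0, 0]}
  ]
}}

```text
clock: 31.02
position: [0.6889, 0.0931, 0.094]
ee_rot: [-3.126, 0.306, -0.002]
force: [-0.6, -0.3, -1.3]
width: 0.277
```

```bash
python3 - <<'E'
from w import *
go(.6892,.0935,.0775)
E
```

```text
T [ 0.2 -0.5 16.5] turn [-0.0005 -0.0011 -0.0001] at [0.6889 0.0931 0.094 ] t 31.0167
```

Call:
{"method": "jog_arm", "body": {
  "commands": [
    {"translation": [0, 0, 4], "turn": [0, 0, 0]},
    {"translation": [0, 0, 7], "turn": [0, 0, 0]},
    {"translation": [0, 0, 10], "turn": [0, 0, 0]},
    {"translation": [0, 0, 12], "turn": [0, 0, 0]},
    {"translation": [0, 0, 14], "turn": [0, 0, 0]},
    {"translation": [0, 0, 15], "turn": [0, 0, 0]},
    {"translation": [0, 0, 15], "turn": [0, 0, 0]},
    {"translation": [0, 0, 15], "turn": [0, 0, 0]}
  ]
}}

```text
clock: 31.68
position: [0.6884, 0.0931, 0.0782]
ee_rot: [-3.127, 0.306, -0.0]
force: [-0.7, -0.5, 0.2]
width: 0.279
```

Call:
{"method": "jog_arm", "body": {
  "commands": [
    {"translation": [0, 0, 1], "turn": [0, 0, 0]},
    {"translation": [0, 0, 2], "turn": [0, 0, 0]},
    {"translation": [0, 0, 2], "turn": [0, 0, 0]},
    {"translation": [0, 0, 2], "turn": [0, 0, 0]}
  ]
}}

```text
clock: 32.02
position: [0.6888, 0.0931, 0.0778]
ee_rot: [-3.126, 0.306, -0.002]
force: [-4.6, 0.4, 11.5]
width: 0.279
```

Contact came at the seated height. Now I'll release and retract.

Call:
{"method": "jog_arm", "body": {
  "commands": [
    {"translation": [0, 0, 0], "turn": [0, 0, 0]},
    {"translation": [0, 0, 0], "turn": [0, 0, 0]},
    {"translation": [0, 0, 0], "turn": [0, 0, 0]},
    {"translation": [0, 0, 0], "turn": [0, 0, 0]},
    {"translation": [0, 0, 0], "turn": [0, 0, 0]},
    {"translation": [0, 0, 0], "turn": [0, 0, 0]},
    {"translation": [0, 0, 0], "turn": [0, 0, 0]},
    {"translation": [0, 0, 0], "turn": [0, 0, 0]}
  ],
  "claw": -0.1
}}

```text
clock: 32.68
position: [0.6884, 0.0931, 0.0762]
ee_rot: [3.127, -0.306, -0.0]
force: [0.4, -0.8, -0.6]
width: 0.552
```

Call:
{"method": "jog_arm", "body": {
  "commands": [
    {"translation": [0, 0, -15], "turn": [0, 0, 0]},
    {"translation": [0, 0, -40], "turn": [0, 0, 0]},
    {"translation": [0, 0, -75], "turn": [0, 0, 0]},
    {"translation": [0, 0, -110], "turn": [0, 0, 0]},
    {"translation": [0, 125, -220], "turn": [0, 0, 0]},
    {"translation": [0, 125, -220], "turn": [0, 0, 0]},
    {"translation": [0, 125, -220], "turn": [0, 0, 0]},
    {"translation": [0, 125, -220], "turn": [0, 0, 0]},
    {"translation": [0, 125, -220], "turn": [0, 0, 0]},
    {"translation": [0, 125, -220], "turn": [0, 0, 0]},
    {"translation": [0, 125, -220], "turn": [0, 0, 0]},
    {"translation": [0, 125, -220], "turn": [0, 0, 0]}
  ]
}}

```text
clock: 33.68
position: [0.664, -0.0278, 0.295]
ee_rot: [-3.126, 0.303, 0.003]
force: [-0.1, -0.1, -0.4]
width: 0.55
```

```bash
python3 - <<'E'
from w import *
M['capS']=[cyl(.033,.067,.073),cyl(.013,.073,.097)]
ci=arm.camera_info('wrist'); b=arm.get_image('wrist'); s=arm.get_image('scene')
r=best('wrist','cap',proj(ci,(.689,.093,.07))[0],40)
if r is not None: print('cap seated',r.sum(),fit([(ci,r)],[.689,.093],lambda p:[(M['capS'],*p,0)]))
cv2.imwrite('pics/f.png',np.hstack([cv2.resize(s[130:280,180:380],(400,300)),cv2.resize(b,(400,300))]))
gfit('sleeve_medium',(.667,-.015)); gfit('sleeve_small',(.646,-.124))
E
```

```text
cap seated 2715.0 (array([0.68857943, 0.09167201]), np.float64(0.02292147773244879))
sleeve_medium [ 0.6678 -0.0137] 0.124 1433
sleeve_small [ 0.6459 -0.1242] 0.349 703
```

View pics/f.png

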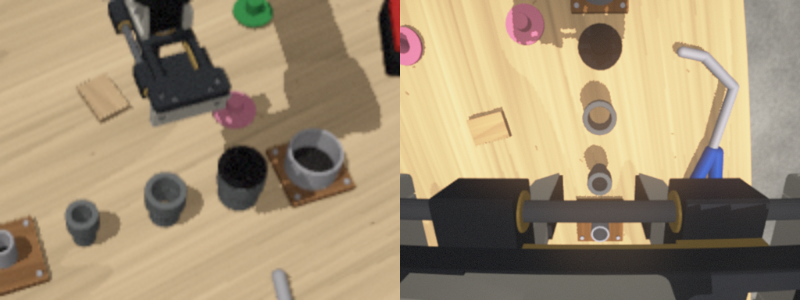

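The final view shows the row straight between the ports, with the cap level on the large sleeve at (242,165) and the gripper clear of everything. Handing in.

```bash
python3 -c "
from cell import arm
print(arm.sign_off(), arm.observe()['clock'])"
```

```text
the job is handed in; nothing more can be done
the job is handed in; nothing more can be done
```

The three sleeves are unnested and stand upright in a straight row between the ports, with the black cap on the large one. I handed the job in at about 34 s on the robot's clock.

| Item | Last fit x, y (m) | Target x, y (m) |
|---|---|---|
| Large sleeve (fitted before the cap went on) | 0.6895, 0.092 | 0.689, 0.093 |
| Medium sleeve | 0.668, -0.014 | 0.668, -0.015 |
| Small sleeve | 0.646, -0.1245 | 0.647, -0.123 |
| Cap | 0.6886, 0.0917 | centred on the large sleeve, about 1 mm off |

- **Cap:** it touched down at the expected seated height, and it looks level in the last picture.
- **Weak check:** the last wrist-camera fit of the small sleeve was poor because the gripper partly hid it. Its position still agrees with two earlier fits, (0.646, -0.125) and (0.6456, -0.124).
- **Drill, spray can and offcut:** the arm never came near them. The offcut looks undisturbed in the last picture. I did not measure any of the three again at the end, and the drill and spray can were barely or not in that view.
- **Refused move:** one move call was rejected for a missing "turn" entry, and nothing moved.

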